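Take the left-hand spinner nut off a bedside fan

ROBOT

A 6-joint arm with a two-finger parallel gripper is mounted at the origin on the work surface. World frame = base frame: x ahead of the robot, y to its left, z up, the work surface at z = 0. Lengths are in m, angles in rad, forces in N, time in s.
With the tool pointing down it reaches from about 0.3 to 0.825 m from the base axis. Payload 5.4 kg.
Tool frame: the origin (TCP) lies at the very end of the fingers, on their centre line; the grasp point (between the pads) lies 19 mm behind it; z points along the fingers, y is the line along which they close (so a half turn about z gives the same grasp; the last joint's range is limited). The gripper opens to 92 mm and grips with 3 to 60 N. Pads are 20 mm wide; open, the fingers measure 128 mm over their backs; the gripper's body (75 mm by 189 mm) begins 69 mm behind the grasp point.
Start: joints at [1.023, 0.158, 1.597, -0, 1.386, -0.21], TCP at [0.191, 0.542, 0.215] pointing down, gripper open.
Joint ranges: [-2.91, 2.91], [-0.94, 2.29], [0.18, 2.7], [-1.29, 4.43], [0.17, 2.64], [-3, 3]. Speed limits (rad/s): [2.57, 2.57, 3.14, 3.14, 3.14, 3.14].

INTERFACE

Orientations are given as a rotation vector (axis times angle).
In Python, from workcell import bot gives the robot as it stands. Calls block until the motion is done:
- bot.goto(position, orientation): joint-space move of the TCP to a pose.
- bot.line_to(position, rot=None, max_speed=0.15): straight line of the TCP; rot=None keeps the orientation; max_speed is the mean speed in m/s.
- bot.set_joints(angles): joint-space move.
- bot.set_gripper(opening, newtons=None): opening from 0.0 (shut) to 1.0 (fully open); newtons is the grip in N (None keeps the last); returns when the fingers have stopped.
- bot.hold(seconds).
- bot.inverse_kinematics(position, orientation): joint angles nearest the present ones, or None.
- bot.read_camera(name): name is "scene" or "top" or "wrist"; returns a dict with "pixels" (400x640x3 uint8, blue, green, red), "fx", "fy", "cx", "cy" (pixels), "k1" (the pictures are not rectified: a ray, as slopes to the right and down, at radius r is drawn at 1 + k1 r^2 times it, then the intrinsics apply), "R" (3x3) and "t" (3): a world point X has camera coordinates R X + t. Camera axes: x right, y down, z forward; pixel columns grow to the right and rows downward; lengths in m; the calibration is good to about 2 mm. A picture is of the moment at which its call begins. There is no depth.
A pose or a line that the arm cannot do raises bot.MotionError and nothing moves.
- bot.job_done(): hands the job in; it is judged then, once.
Readings, each from a call of its own:
- bot.current_clock(): time.
- bot.current_joints(): joint angles.
- bot.current_joint_vel(): joint speeds.
- bot.current_effort(): joint torques, N m.
- bot.current_ee_pos(): TCP position.
- bot.current_tool_rot(): TCP orientation.
- bot.current_contact_force(): force on the tool from outside, world axes, zero at the start.
- bot.current_ft_torque(): the same for the moment, N m.
- bot.current_opening(): opening from 0.0 (shut) to 1.0 (fully open).
- bot.current_grip_force(): force on a finger pad.
Only numpy, scipy, OpenCV 4.12 (cv2) and the standard library are available. Lean on these libraries where they do the work, as an engineer would, in place of code of your own. Each camera call takes 0.05 s, during which the arm holds its last target. There are 200 camera calls.

TASK

The small fan lies on its back with its front guard off, ready for cleaning. Unscrew the six-sided spinner nut from its hub: the thread is left-handed, so it loosens clockwise seen from above; let it climb its coarse plastic thread without forcing it up, down, sideways or the wrong way, and draw it straight off as soon as you feel it come free (turned much further it jams). Then set it gently in the open soap dish without dropping it, and leave the dish and everything else where it stands.

Things in the scene. Friction and masses are not known exactly. Their poses are not given: they have to be found in the camera images.
- spinner_mid (a point): The spinner nut: a hollow white plastic hexagonal nut, 39 mm across flats, 45 mm across corners, 46 mm tall with a low dome 4 mm more, 40 g, open below, firm to a 25 N grip, screwed upright on the fan's hub. This point is on its axis, 24 mm above its lower rim. z is up along the axis; its x axis is square to one of the six flats (flats every 60 degrees).
- spinner: The same nut; origin on its axis at its lower rim. Inside, two pins ride a coarse LEFT-HAND thread. Turned clockwise from above it first turns level, then climbs 3 mm, then is free to be drawn straight up; some 0.2 rad past that point it jams on a stop. Release comes 1.0 to 2.4 rad from the start, different each time: feel for it. Play 1 to 2 mm up-down, 1.5 mm sideways. Anticlockwise it soon jams.
- fan: The fan, white and grey plastic, fixed to the surface, lying on its back on a round foot; five blades and a white wire rear guard 201 mm across. Its origin is on its axis at the underside of the foot. The hub is 48 mm across; the blades lie more than 12 mm below the hub's top, the guard's ring 16 mm below it.
- fan_seat (a point): Centre of the flat top of the fan's hub, 118 mm above the surface, on which the nut's lower rim sits at the start; z up. The threaded boss stands 17 mm above it. The plastic thread breaks if nut and fan press on each other with more than 20 N in any direction (pulling up to about 5 N to feel for the thread is harmless), so ease the nut up as it turns and never tug at it.
- dish: The open soap dish: a white plastic rectangular tray, 134 mm (its x) by 94 mm (its y) outside, 20 mm high, walls and floor 4 mm, 150 g, loose. Origin at the centre of its underside, z up.
- dish_floor (a point): Centre of the dish's inner floor, 4 mm above its underside; x along its length, z up.
- comb: A wooden comb lying flat, 150 x 30 x 5 mm, long along x; origin at the middle of its underside. Leave alone.
- alarm: A white plastic alarm box, 50 x 110 x 86 mm with a snooze lever on top; origin under its centre. Leave alone.
- vase: A blue glass vase, 180 mm tall, 80 mm wide, empty; origin under its centre. Leave alone.
- mug: A tin mug, 76 mm wide, 80 mm tall, handle at its +y; origin under its centre. Leave alone.
- dish_lid: The soap dish's lid, a white plastic slab 138 x 98 x 12 mm with a grip bar on top, lying by itself; origin under its centre. Leave alone.
- book: A paperback, 190 x 125 x 25 mm, lying flat; origin under its centre. Leave alone.
There are look-alikes about, which are no part of the job. Leave any brown or green look-alike of the spinner alone.

How it is judged:
By the outcome, as a careful person would: the job done as asked, in the order asked, and still so for the second after the job is handed in, with the robot touching nothing.
It also fails if it takes over 72 s, if anything falls off the work surface, if the arm or the gripper's body presses on something with over 40 N, if the wrist force passes 120 N, or if a joint passes its speed limit or range.

## Working session

There is one attempt and no reset: what is moved stays moved. The work goes in short steps, each a Python script; the robot and the scene stay as the last script left them, time stands still between calls to the robot, and variables do not carry over. Pictures are saved under pics/ and viewed, at most 10 in all, crops included, and the job is handed in when it is done.

```bash
mkdir -p pics; ls; python3 - <<'E'
from workcell import bot
import cv2,numpy as np,pickle
d={}
for n in("scene","top"):
    c=bot.read_camera(n);d[n]=c
    cv2.imwrite(f"pics/{n}0.png",c["pixels"]);print(n,c["fx"],c["k1"],np.round(-c["R"].T@c["t"],3),np.round(c["R"][2],2))
pickle.dump(d,open("d0.pkl","wb"))
print(bot.current_clock(),bot.current_tool_rot())
E
```

```text
pics
scene 420.97585202168904 -0.09876207911196318 [0.872 0.623 0.994] [-0.31 -0.57 -0.76]
top 508.3946438328158 -0.04880341607151642 [0.258 0.003 1.493] [ 0.18 -0.01 -0.98]
0.1 [-5.28020771e-01 -3.09623877e+00  2.64847280e-03]
```

View pics/scene0.png

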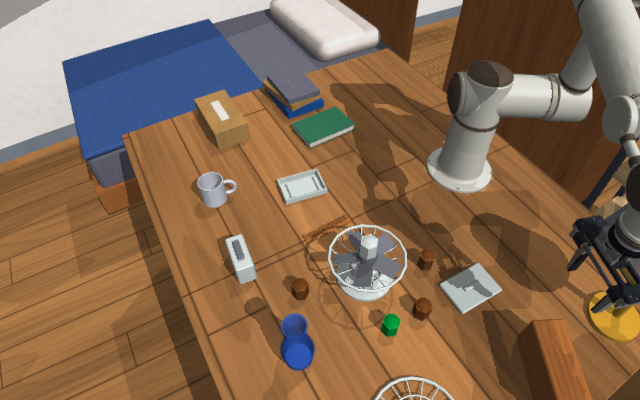

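View pics/top0.png

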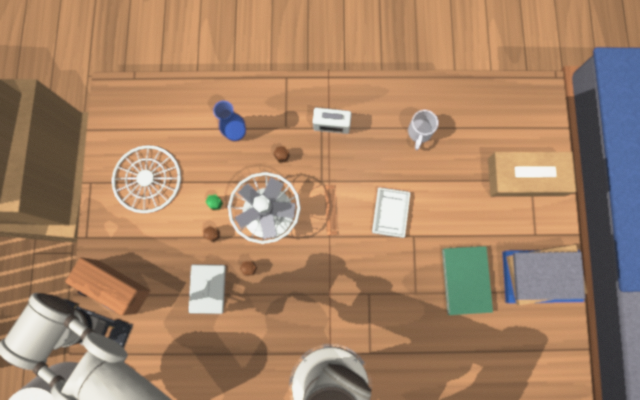

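The scene view shows the fan with its white nut at about (370,243), the open dish at (302,186) and the lid with its bar at (470,288). In the top view the nut is at (262,203), the dish at (391,212) and the lid at (208,289). The look-alikes are brown at (281,153), (211,234) and (248,268), and green at (214,202). The white nut on the fan's hub is the one that fits the description. The separate front guard, at (146,178), also has a white centre, but it has no fan under it.

```bash
cat >h.py <<'E'
from workcell import bot
import cv2,numpy as np
from scipy.spatial.transform import Rotation as Ro
def ray(c,uv):
    d=np.array([c["k1"],0,0,0,0.])
    K=np.array([[c["fx"],0,c["cx"]],[0,c["fy"],c["cy"]],[0,0,1]])
    p=cv2.undistortPoints(np.array(uv,float).reshape(-1,1,2),K,d).reshape(-1,2)
    v=np.c_[p,np.ones(len(p))]@c["R"]
    return -c["R"].T@c["t"],v/np.linalg.norm(v,axis=1)[:,None]
def plane(c,uv,z):
    o,v=ray(c,uv); return o+v*((z-o[2])/v[:,2])[:,None]
def tri(c1,p1,c2,p2):
    o1,a=ray(c1,p1);o2,b=ray(c2,p2);a,b=a[0],b[0]
    s=np.linalg.lstsq(np.c_[a,-b],o2-o1,rcond=None)[0]
    P,Q=o1+s[0]*a,o2+s[1]*b
    return (P+Q)/2,np.linalg.norm(P-Q)
def down(yaw): # tool z down, tool x at yaw
    return (Ro.from_euler('z',yaw)*Ro.from_euler('x',np.pi)).as_rotvec()
def yaw_now():
    m=Ro.from_rotvec(bot.current_tool_rot()).as_matrix();return np.arctan2(m[1,0],m[0,0])
E
python3 - <<'E'
from h import *
import pickle
d=pickle.load(open("d0.pkl","rb"));s,t=d["scene"],d["top"]
print("nut",tri(s,(369,238),t,(262,203)))
print("dish",tri(s,(302,186),t,(391.5,212.5)))
# dish outline
for n,c,box in(("top",t,(370,180,414,242)),("scene",s,(270,160,335,210))):
    x0,y0,x1,y1=box
    im=cv2.cvtColor(c["pixels"][y0:y1,x0:x1],cv2.COLOR_BGR2HSV)
    m=((im[...,1]<75)&(im[...,2]>100)).astype(np.uint8)
    k=max(cv2.findContours(m,0,2)[0],key=cv2.contourArea)
    P=plane(c,cv2.convexHull(k).reshape(-1,2)+[x0,y0],0.02)
    print(n,cv2.minAreaRect((P[:,:2]*1000).astype(np.float32)))
a=cv2.resize(s["pixels"][205:305,320:440],None,fx=5,fy=5,interpolation=2)
b=cv2.resize(t["pixels"][165:245,225:305],None,fx=5,fy=5,interpolation=2)
o=np.zeros((500,600,3),np.uint8);o=a
b=cv2.resize(b,(200,200));o[:200,:200]=b
cv2.imwrite("pics/crop1.png",o)
E
```

```text
nut (array([0.49529091, 0.17751254, 0.17426799]), np.float64(0.0001533876869521547))
dish (array([ 0.49306718, -0.18324908,  0.00982536]), np.float64(0.0018912573430342361))
top ((493.5897521972656, -180.94625854492188), (100.19507598876953, 141.0767364501953), 80.97698211669922)
scene ((495.20025634765625, -176.7526092529297), (112.46421813964844, 138.40939331054688), 81.00416564941406)
```

View pics/crop1.png

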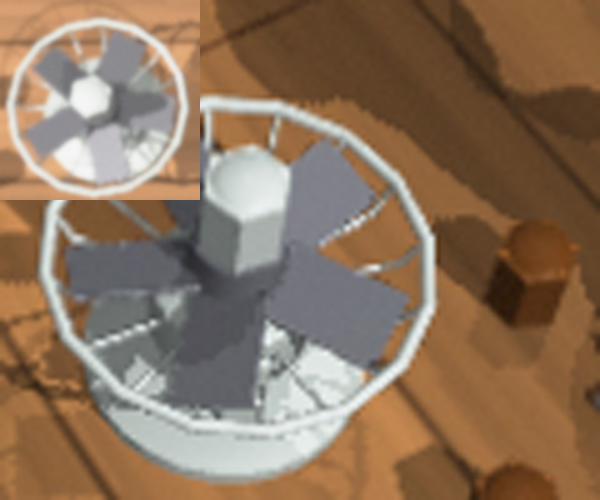

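The crop confirms a white hexagonal nut on the hub, inset centre about (91,97), clear of the brown ones. I'll move above it and look with the wrist camera.

```bash
python3 - <<'E'
from h import *
import pickle
for y in np.arange(-3,3.2,.5):
    q=bot.inverse_kinematics([.495,.177,.30],down(y));print(round(y,1),None if q is None else np.round(q,2))
y0=yaw_now();print("yaw",y0)
bot.goto([.495,.177,.30],down(y0))
c=bot.read_camera("wrist");pickle.dump(c,open("w1.pkl","wb"));cv2.imwrite("pics/w1.png",c["pixels"])
print(np.round(-c["R"].T@c["t"],3),np.round(c["R"],2),c["fx"],bot.current_clock())
E
```

```text
-3.0 [ 0.11 -0.02  1.61  0.    1.54 -1.6 ]
-2.5 [ 0.11 -0.02  1.61  0.    1.54 -2.1 ]
-2.0 [ 0.11 -0.02  1.61  0.    1.54 -2.6 ]
-1.5 None
-1.0 [ 0.11 -0.02  1.61 -0.    1.54  2.68]
-0.5 [ 0.11 -0.02  1.61  0.    1.54  2.18]
0.0 [ 0.11 -0.02  1.61 -0.    1.54  1.68]
0.5 [ 0.11 -0.02  1.61  0.    1.54  1.18]
1.0 [ 0.11 -0.02  1.61 -0.    1.54  0.68]
1.5 [ 0.11 -0.02  1.61 -0.    1.54  0.18]
2.0 [ 0.11 -0.02  1.61  0.    1.54 -0.32]
2.5 [ 0.11 -0.02  1.61  0.    1.54 -0.82]
3.0 [ 0.11 -0.02  1.61  0.    1.54 -1.32]
yaw 2.8037698499015296
[0.42  0.203 0.47 ] [[ 0.33  0.94  0.  ]
 [ 0.91 -0.32  0.28]
 [ 0.26 -0.09 -0.96]] 276.0177727950161 1.9083
```

View pics/w1.png

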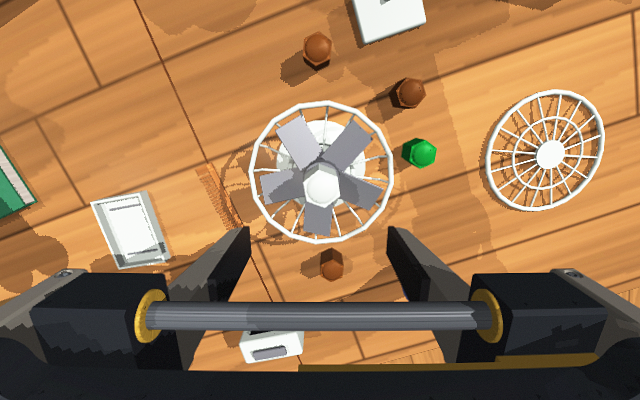

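The wrist view shows the nut at (322,185) between the fingers, with the fan ring around it. I'll go closer for its centre and yaw.

```bash
python3 - <<'E'
from h import *
import pickle
bot.line_to([.495,.177,.235])
c=bot.read_camera("wrist");pickle.dump(c,open("w2.pkl","wb"))
o,v=-c["R"].T@c["t"],None
p=c["R"]@np.array([.495,.177,.165])+c["t"];u=p[:2]/p[2];r=1+c["k1"]*(u@u);u=u*r*c["fx"]+[c["cx"],c["cy"]];print(u)
x,y=int(u[0])-50,int(u[1])-50
print(x,y)
a=c["pixels"][y:y+100,x:x+100].astype(float)
a=np.clip((a-90)*1.55,0,255).astype(np.uint8)
cv2.imwrite("pics/w2.png",cv2.resize(a,(600,600),interpolation=cv2.INTER_CUBIC))
E
```

```text
[318.4069285 207.1121281]
268 157
```

View pics/w2.png

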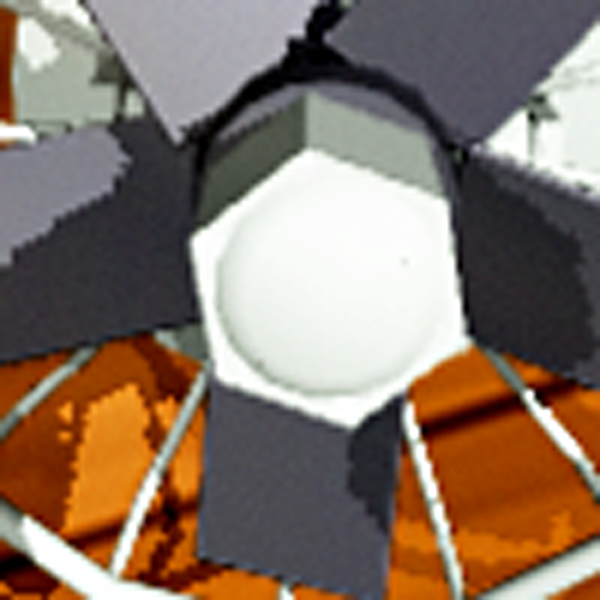

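The enlarged crop shows the top hexagon clearly, with corners at about (312,148), (447,198), (470,338), (350,428), (212,382) and (190,240). I'll cast these onto z=0.164.

```bash
python3 - <<'E'
from h import *
import pickle
c=pickle.load(open("w2.pkl","rb"))
k=np.array([(312,148),(447,198),(470,338),(350,428),(212,382),(190,240)],float)
P=plane(c,(k+.5)/6-.5+[268,157],.164)[:,:2];m=P.mean(0)
print(m,np.linalg.norm(P-m,axis=1)*2000)
a=np.arctan2(*(P-m).T[::-1]); print(np.degrees(a))
cor=np.angle(np.mean(np.exp(6j*a)))/6; flat=cor+np.pi/6
print("corner",np.degrees(cor),"flat normal",np.degrees(flat))
# tool y axis for down(yaw): angle yaw-90deg; want = flat + k*60
for n in range(6):
    y=flat+np.pi/2+n*np.pi/3; y=(y+np.pi)%(2*np.pi)-np.pi
    q=bot.inverse_kinematics([*m,.3],down(y)); print(n,round(y,3),None if q is None else round(q[5],2))
E
```

```text
[0.49470789 0.18118899] [45.14853834 45.77394042 45.94458468 45.69819626 47.24263624 45.59453195]
[ 167.82525446  110.58897112   51.2028555   -11.19547818  -70.19789649
 -130.13583452]
corner -10.317834704825138 flat normal 19.68216529517486
0 1.914 -0.22
1 2.962 -1.27
2 -2.274 -2.32
3 -1.227 2.92
4 -0.18 1.87
5 0.867 0.83
```

```bash
python3 - <<'E'
from h import *
y=2.962; p=[.4947,.1812]
bot.line_to([*p,.235],down(y))
print("F0",np.round(bot.current_contact_force(),2),np.round(bot.current_ft_torque(),3))
bot.line_to([*p,.126],max_speed=.08)
print("F1",np.round(bot.current_contact_force(),2),np.round(bot.current_ee_pos(),4))
bot.set_gripper(0.55,3); print(bot.current_opening())
bot.set_gripper(0.3,3)
print("F2",np.round(bot.current_contact_force(),2),np.round(bot.current_ft_torque(),3),bot.current_opening()*.092,bot.current_grip_force(),bot.current_clock(),np.round(bot.current_ee_pos(),4),yaw_now())
E
```

```text
F0 [-0.15 -0.39 -0.4 ] [-0.043 -0.015 -0.067]
F1 [1.64 0.72 0.5 ] [0.4952 0.1813 0.1266]
0.5528793643419172
F2 [-0.34  0.09 -0.8 ] [ 0.036 -0.019 -0.024] 0.03897683074916856 2.999931089580059 5.4417 [0.4947 0.1812 0.126 ] 2.962028534892686
```

```bash
cat >turn.py <<'E'
from h import *
import json,sys
def F(n=5):
    f=[]
    for _ in range(n): bot.hold(.01); f.append(np.r_[bot.current_contact_force(),bot.current_ft_torque()])
    return np.mean(f,0)
def run(maxturn,state="st.json"):
    try: s=json.load(open(state))
    except Exception: s=dict(p=[.4947,.1812,.126],y=2.962,turn=0.,top=.126)
    p=np.array(s["p"]);end=s["turn"]+maxturn;free=False
    while s["turn"]<end and not free:
        s["y"]-=.06;s["turn"]+=.06
        p[2]+=.0  
        bot.line_to(p,down(s["y"]),max_speed=.05)
        f=F(); n=0
        while f[2]<-3: p[2]-=.0003; bot.line_to(p,max_speed=.05); f=F()
        z0=p[2]
        while f[2]>-1.8 and not free:          # ease up until a light pull is felt
            p[2]+=.0004; bot.line_to(p,max_speed=.05); f=F(3)
            free=p[2]-z0>.0030 and s["turn"]>.3
        p[:2]+=np.clip(f[:2]*1e-4,-3e-4,3e-4)*(np.abs(f[:2])>1.5)
        print(round(s["turn"],2),np.round(p*1000,1),"F",np.round(f[:3],1),"Mz",round(f[5],2),"t",round(bot.current_clock(),1))
        if np.linalg.norm(f[:3])>9 or abs(f[5])>.6: print("STOP");break
    s["p"]=p.tolist();json.dump(s,open(state,"w"));print("free",free,bot.current_opening()*.092)
if __name__=="__main__": run(float(sys.argv[1]))
E
python3 - <<'E'
from turn import *
bot.set_gripper(.3,12);print(np.round(F(),2),bot.current_opening()*.092)
run(.18)
E
```

```text
[-0.1  -0.2  -0.18  0.01 -0.01 -0.01] 0.03914742510325793
0.06 [494.7 181.2 127.2] F [-0.1  0.3 -1.9] Mz -0.01 t 6.8
0.12 [494.7 181.2 127.6] F [ 0.2 -0.  -3.7] Mz -0.02 t 7.4
0.18 [494.7 181.2 127.4] F [-0.3  0.6 -3.8] Mz 0.01 t 8.5
free False 0.039217855897913614
```

```bash
sed -i 's/f\[2\]<-3:/f[2]<-3.2:/; s/f\[2\]>-1.8/f[2]>-1.3/; s/p\[2\]+=.0004/p[2]+=.0003/; s/-=.06;/-=.08;/; s/+=.06$/+=.08/' turn.py; python3 turn.py 0.8
```

```text
0.26 [494.7 181.2 127.1] F [-0.4 -0.1 -3.1] Mz -0.02 t 9.1
0.34 [494.7 181.2 127.1] F [ 0.2  0.1 -3. ] Mz -0.01 t 9.4
0.42 [494.7 181.2 127.1] F [ 0.5  0.2 -2.2] Mz 0.02 t 10.3
0.5 [494.7 181.2 127.1] F [ 0.2  0.1 -1.7] Mz -0.03 t 10.6
0.58 [494.7 181.2 127.1] F [-0.4 -0.2 -1.7] Mz -0.01 t 10.8
0.66 [494.7 181.2 127.1] F [-0.3  0.  -1.9] Mz -0.01 t 11.1
0.74 [494.7 181.2 127.1] F [ 0.   0.4 -1.6] Mz 0.0 t 11.4
0.82 [494.7 181.2 127.4] F [ 0.1  0.4 -1.7] Mz 0.0 t 12.0
0.9 [494.7 181.2 127.7] F [ 0.3  0.2 -2. ] Mz -0.01 t 12.6
0.98 [494.7 181.2 127.7] F [ 0.2  0.1 -1.5] Mz 0.0 t 12.9
1.06 [494.7 181.2 128. ] F [ 0.3  0.2 -1.8] Mz -0.01 t 13.4
free False 0.03880469215797603
```

```bash
python3 turn.py 1.2
```

```text
1.14 [494.7 181.2 128.6] F [ 0.4 -0.2 -2.1] Mz 0.0 t 14.3
1.22 [494.7 181.2 128.9] F [-0.2  0.2 -2.2] Mz -0.01 t 14.8
1.3 [494.7 181.2 129.2] F [ 0.3  0.4 -2.5] Mz -0.03 t 15.4
1.38 [494.7 181.2 129.5] F [ 0.3 -0.1 -1.3] Mz 0.01 t 16.0
1.46 [494.7 181.2 129.8] F [ 0.4  0.4 -1.6] Mz -0.01 t 16.5
1.54 [494.7 181.2 130.4] F [ 0.6  0.9 -2.3] Mz -0.04 t 17.4
1.62 [494.7 181.2 130.7] F [ 0.1 -0.2 -2.5] Mz -0.0 t 17.9
1.7 [494.7 181.2 131. ] F [ 0.3 -0.3 -1.3] Mz -0.02 t 18.5
1.78 [494.7 181.2 132.2] F [ 0.3  0.2 -3. ] Mz -0.01 t 19.9
1.86 [494.7 181.2 135.5] F [ 1.1  0.  -0.7] Mz 0.03 t 23.2
free True 0.03912841873806218
```

```bash
python3 - <<'E'
from turn import *
s=json.load(open("st.json"));p=np.array(s["p"])
for dz in (.002,.003,.004,.005,.008):
    p[2]+=dz; bot.line_to(p,max_speed=.05); f=F(3); print(np.round(p[2],4),np.round(f[:3],1))
    if f[2]<-4.5: print("RESIST");break
else:
    bot.line_to([*p[:2],.25],max_speed=.15)
    bot.line_to([.494,-.180,.25],down(np.radians(81)),max_speed=.2)
    bot.line_to([.494,-.180,.10],max_speed=.12)
    bot.hold(.3);c=bot.read_camera("scene");a=c["pixels"][90:250,220:430];cv2.imwrite("pics/s2.png",cv2.resize(a,None,fx=3.5,fy=3.5,interpolation=2))
    print(np.round(F()[:3],2),bot.current_opening()*.092,bot.current_clock())
E
```

```text
0.1375 [-0.1 -0.3 -0.6]
0.1405 [-0.1 -0.2 -0.2]
0.1445 [-0.2  0.1 -0.8]
0.1495 [ 0.1 -0.1 -0.9]
0.1575 [-0.3  0.2 -0.7]
[-0.1  -0.24 -0.39] 0.03927095395642013 29.1667
```

View pics/s2.png

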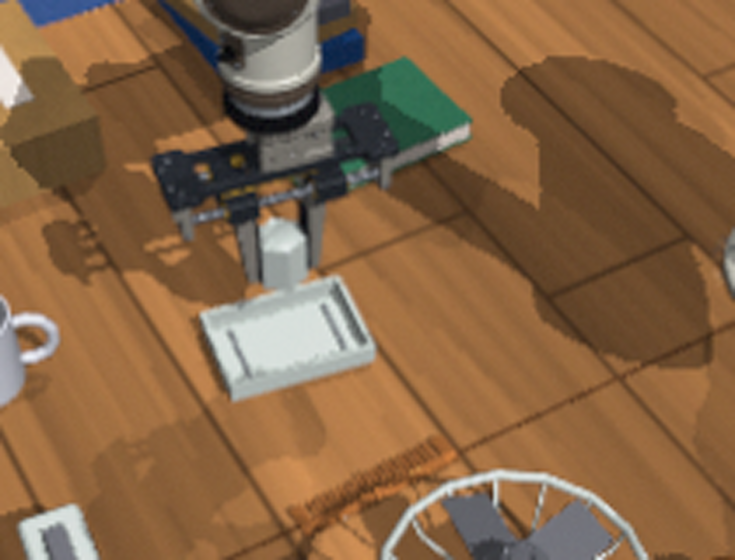

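The nut hangs upright between the fingers, at about (283,250) in the crop. The dish is directly below and its long side lines up with the fingers. Next I'll lower it until contact is felt.

```bash
python3 - <<'E'
from turn import *
x,y=.494,-.180
bot.line_to([x,y,.024],max_speed=.08); b=F(6)[2];z=.024
while z>.0075:
    z-=.0005; bot.line_to([x,y,z],max_speed=.03); f=F(3)[2]-b
    if f>1.2: break
print("z",z,"dF",f,np.round(F()[:3],2),bot.current_clock())
bot.set_gripper(bot.current_opening()+.04,5); print(np.round(F()[:3],2))
bot.set_gripper(.53,5)
bot.hold(.2);print(np.round(F()[:3],2),bot.current_opening()*.092)
bot.line_to([x,y,.10],max_speed=.08)
bot.line_to([x,y,.25],max_speed=.2)
bot.line_to([x-.1,y-.05,.28],max_speed=.2)
bot.hold(.3)
for n,(a,b_,c_,d) in dict(scene=(90,310,220,480),top=(80,320,170,450)).items():
    c=bot.read_camera(n);cv2.imwrite(f"pics/{n}3.png",cv2.resize(c["pixels"][a:b_,c_:d],None,fx=2.5,fy=2.5,interpolation=2))
print(bot.current_clock())
E
```

```text
z 0.01149999999999999 dF 4.893989928210553 [-2.3   1.2   5.23] 37.2333
[ 0.39  0.42 -0.33]
[ 0.15  0.24 -0.35] 0.048852463113921656
41.375
```

View pics/scene3.png

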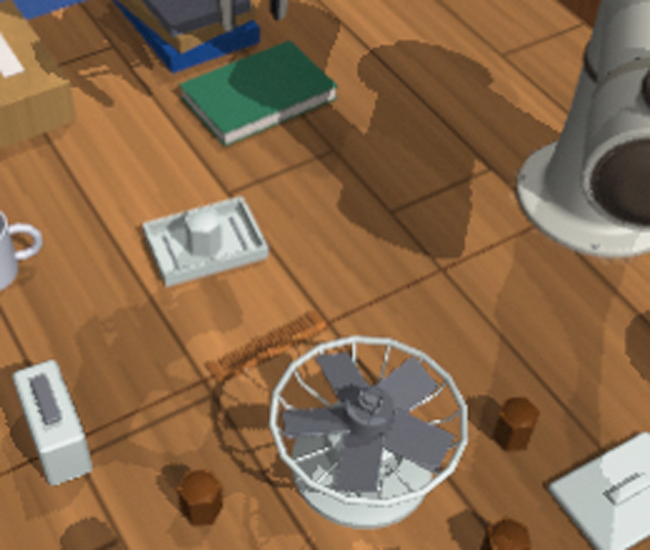

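The nut stands upright in the dish at (205,232) in the crop. The dish hasn't moved, the hub is bare at (368,402), and the robot is clear of everything.

```bash
python3 -c "
from workcell import bot
print(bot.job_done())"
```

```text
the job is handed in; nothing more can be done
None
```

The spinner nut came free after about 1.86 rad clockwise, was drawn straight off and set upright in the soap dish (about 5 N at touchdown), and the job was handed in at about 41 s with the dish unmoved and the robot clear.

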